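# Lever open the flush cover of a burr case with a scraper

## Task

The flush metal cover of the wooden burr case has nothing to take hold of. Pick up the scraper, feel its blade down the sloping notch until it is hooked under the cover's edge, without ramming it, lever the cover up with the blade and swing it fully upright or beyond; do not touch the cover with the gripper. Then lay the scraper flat on its mat or the bench, the same side up as before, and let go of it, leaving the bit stand, tape roll and rough stone where they are.

Things in the scene. Friction and masses are not known exactly. Their poses are not given: they have to be found in the camera images.
- case: the burr case's low dark frame, fixed to the bench, 172 x 136 x 36 mm high; origin under its centre, z up, x from front (-x, turned roughly to world +y) to back. In it sits a wooden box, x to +-78, y to +-60, wedged on packing so that its top stands 50 to 74 mm above the bench (call it H; it differs each time, is not reported, and must be felt or seen). It does not yield to hand force
- cover (a joint): hinge angle of the flush aluminium cover in the box's top, rad: 0 shut, 1.57 upright, 1.8 its stop. Free front edge at x = -38 mm of the case, top at H, 6 mm thick, y to +-47; hinge axis along y at x = 64, height H. Stiff hinge (0.08 N m of friction, cover 0.12 kg: 1.5 N at the edge lifts it); stays where left. Behind the notch is an open tray, floor at H - 32
- scraper: scraper, 56 x 183 x 19 mm, about 75 g, lying flat on the black mat, blade pointing roughly at the case; origin on its underside midway along it, y towards the blade's edge, z up. Rounded wooden handle from y = -92 to -4 mm, 24 mm wide, 17 mm high; flat steel blade 2 mm thick, lower face at z = 0, from y = -4 to 92 mm, widening to 56 mm at its straight edge
- blade_tip (a point): middle of the blade's straight edge, at x = 0, y = 92, z = 1 mm of the scraper. It goes into the 72 mm wide notch (y to +-36 of the case) before the cover: a steel-faced ramp down at 30 degrees from x = -56 at height H (a fulcrum) to a vertical stop at x = -28, H - 16; the stop's top is at H - 7. Under the cover's edge the ramp is just 4.4 mm below the cover: enter sloping 25 to 40 degrees
- tool_mat: thin black rubber mat fixed to the bench on which the scraper lies, 80 x 210 x 6 mm, origin under its centre
- bit_stand: black rubber stand with four burrs, 22 x 56 x 42 mm, origin under its centre; leave it alone
- tape_roll: roll of pale tape lying flat, 54 mm across, 19 mm high, origin under its centre; leave it alone
- sill_stone: rough pale lump of stone, 53 x 63 x 33 mm, origin under its centre; leave it alone

How it is judged:
By the outcome, as a careful person would: the job done as asked, in the order asked, and still so for the second after the job is handed in, with the robot touching nothing.
It also fails if it takes over 61 s, if anything falls off the work surface, if the arm or the gripper's body presses on something with over 40 N, if the wrist force passes 120 N, or if a joint passes its speed limit or range.

## Robot

A 6-joint arm with a two-finger parallel gripper is mounted at the origin on the work surface; the furniture and walls round the work are solid. World frame = base frame: x ahead of the robot, y to its left, z up, the work surface at z = 0. Lengths are in m, angles in rad, forces in N, time in s.
With the tool pointing down it reaches from about 0.3 to 0.775 m from the base axis. Payload 14.6 kg.
Tool frame: the origin (TCP) lies at the very end of the fingers, on their centre line; the grasp point (between the pads) lies 19 mm behind it; z points along the fingers, y is the line along which they close (so a half turn about z gives the same grasp; the last joint's range is limited). The gripper opens to 94 mm and grips with 3 to 60 N. Pads are 16 mm wide; open, the fingers measure 119 mm over their backs; the gripper's body (75 mm by 177 mm) begins 78 mm behind the grasp point.
Start: joints at [1.153, 0.3, 1.521, -0, 1.321, -0.067], TCP at [0.189, 0.516, 0.205] pointing down, gripper open.
Joint ranges: [-3.03, 3.03], [-0.79, 2.21], [0.23, 2.52], [-1.04, 4.18], [0, 3.07], [-2.55, 2.55]. Speed limits (rad/s): [2.22, 2.22, 2.57, 3.14, 3.14, 3.14].

## Interface

Orientations are given as [roll, pitch, yaw] about the fixed x, y, z axes, in that order (R = Rz(yaw) Ry(pitch) Rx(roll)).
In Python, from station import ctrl gives the robot as it stands.
- The arm moves only by the tool move_arm, never from a script. Its argument "increments" is a list of rows, each a list of 7 numbers: the opening, from 0 (shut) to 1 (fully open), then the shift along the tool's x, y, z in units of 50 mm (1.0 is 50 mm), then the turn, a rotation vector about the tool's x, y, z in rad. In form: [[claw, tx, ty, tz, rx, ry, rz], ...]. A call has 1 to 20 rows; each row shifts and turns the commanded pose from where the row before left it, along the tool's axes as they then stand; what a row does not reach is not made up. A row lasts 1/10 s, in which the tool goes at most 50 mm and 8.59 degrees, less where a joint would pass 70% of its speed; a pose out of reach is approached as far as the arm can. A call is refused whole if a number of a shift passes 1 or a number of a turn 0.15, either way. A call with a gripper value outside its range is refused whole. The fingers move at their own pace and stop on an object; "force" is the grip in N (left out, the last holds). Time passes only in rows, so rows that do not move let the fingers close. It gives the time, the measured TCP pose, the force, the opening and the grip force at its end, in the units of the state.
- ctrl.get_obs(): the state, without advancing time (a new reading comes with each control period).
- ctrl.camera(name): name is "scene" or "top" or "wrist"; returns a dict with "color" (480x640x3 uint8, blue, green, red), "K" (3x3 intrinsics, pixels), "pose" (4x4, takes a point from camera to world coordinates); the wrist camera has in their place "tool_from_camera" (4x4, takes a point from camera to tool coordinates, whose origin is the TCP and whose axes are the flange's). Camera axes: x right, y down, z forward; pixel columns grow to the right and rows downward; lengths in m; the calibration is good to about 2 mm. The wrist camera is an equidistant fisheye: a pixel r from the principal point sees the ray r / f radians off the axis. A picture is of the moment at which its call begins: read the wrist's pose just before it. There is no depth.
- ctrl.hand_in(): hands the job in; it is judged then, once.
Trained networks look in a picture, given as the dict that the camera call returned (one of the last four; its "shot" number tells which), for a name from the list of things; names that differ only in an ending like _2 or _b are one class to them, and where a whole thing is asked for, a point or a joint stands for the part that bears it (a point fixed in the world has none). Each returns a list of dicts, best first, with "conf" (0 to 1); they miss things now and then, are a little off and sometimes report something else, mostly with a low value. They report only what shows in the picture. A call takes as long as a camera call.
- ctrl.cut_out(name, picture): "mask" (480x640 bool, what is visible of it) and "centre" ([row, column] in pixels, amid what is visible of it).
The state is a dict: "time_s": time; "qpos": joint angles; "joint_vel": joint speeds; "tau": joint torques, N m; "ee_pos": TCP position; "eef_rot": TCP orientation; "force": force on the tool from outside, world axes, zero at the start; "moment": the same for the moment, N m; "grip_width": finger opening in m; "grip_force": force on a finger pad.
Only numpy, scipy, OpenCV 4.12 (cv2) and the standard library are available. Lean on these libraries where they do the work, as an engineer would, in place of code of your own. Each camera call takes 0.05 s, during which the arm holds its last target. There are 200 camera calls.

## Working session

There is one attempt and no reset: what is moved stays moved. The work goes in short steps, Python scripts to look and compute and a tool call to move; the robot and the scene stay as the last step left them, time stands still between calls to the robot, and variables do not carry over. Pictures are saved under pics/ and viewed, at most 10 in all, crops included, and the job is handed in when it is done.

Besides the shell and the picture viewer there is one more tool, called after "Request:" in YAML: its name, and indented under it one key for each argument. move_arm: Moves the arm, as the interface text tells. Its arguments: {"type":"object","properties":{"increments":{"type":"array","items":{"type":"array","items":{"type":"number"}}},"force":{"type":"number"}},"required":["increments"]}

```bash
mkdir -p pics; ls; cat > h.py <<'E'
import numpy as np,cv2
from scipy.spatial.transform import Rotation as R
from station import ctrl
def pose(o):return R.from_euler('xyz',o['eef_rot']).as_matrix(),np.array(o['ee_pos'])
def ray(c,r,col):
    P=np.array(c['pose']);d=P[:3,:3]@np.linalg.inv(c['K'])@np.array([col,r,1.]);return P[:3,3],d
def hit(c,r,col,z):
    o,d=ray(c,r,col);return o+d*(z-o[2])/d[2]
def proj(c,p):
    P=np.array(c['pose']);q=np.array(c['K'])@(P[:3,:3].T@(np.array(p)-P[:3,3]));return q[:2]/q[2]
E
python3 - <<'E'
from h import *
o=ctrl.get_obs();print(o)
for n in ['scene','top']:
    c=ctrl.camera(n);cv2.imwrite(f'pics/{n}0.png',c['color']);print(n,np.round(c['K'],1).tolist(),np.round(c['pose'],3).tolist())
    for k in ['case','cover','scraper','tool_mat','bit_stand','tape_roll','sill_stone']:
        for d in ctrl.cut_out(k,c)[:1]:
            m=d['mask'].astype(np.uint8);cs=cv2.findContours(m,0,2)[0];b=cv2.boxPoints(cv2.minAreaRect(np.vstack(cs)))
            print(k,round(d['conf'],2),np.round(d['centre']),m.sum(),b.round().tolist(),[hit(c,y,x,0.01)[:2].round(3).tolist() for x,y in b])
E
```

```text
pics
{'time_s': 0.0, 'qpos': array([ 1.15340233e+00,  3.00489370e-01,  1.52156563e+00,  7.00024267e-06,
        1.32069768e+00, -6.66267515e-02]), 'joint_vel': array([ 0.00021901,  0.00017668, -0.00204108,  0.00084679,  0.00044338,
        0.00040996]), 'tau': array([ 1.77947327e-04, -5.31790280e+01, -3.52749324e+01,  7.08754733e-02,
        2.42581952e-02, -9.21481796e-05]), 'ee_pos': array([0.18890088, 0.51626996, 0.20488284]), 'eef_rot': array([-3.14043565e+00, -8.39971463e-05,  2.79082363e+00]), 'force': array([-0.18397264, -0.43887645, -0.04216788]), 'moment': array([ 0.06655835, -0.00409308,  0.00119983]), 'grip_force': 0.0, 'grip_width': 0.09399190291408453}
scene [[519.8, 0.0, 318.6], [0.0, 519.8, 238.6], [0.0, 0.0, 1.0]] [[0.314, 0.561, -0.766, 1.353], [0.949, -0.2, 0.243, -0.297], [-0.017, -0.803, -0.596, 0.778], [0.0, 0.0, 0.0, 1.0]]
case 0.92 [265. 253.] 4722 [[203.0, 251.0], [284.0, 221.0], [306.0, 278.0], [225.0, 309.0]] [[0.319, -0.263], [0.26, -0.045], [0.498, -0.059], [0.534, -0.249]]
cover 0.58 [251. 250.] 1186 [[218.0, 249.0], [266.0, 231.0], [276.0, 257.0], [228.0
[... 1171 characters left out ...]
], [0.505, -0.222], [0.411, -0.243], [0.386, -0.136]]
scraper 0.94 [248. 259.] 640 [[219.0, 258.0], [274.0, 231.0], [281.0, 246.0], [227.0, 274.0]] [[0.375, 0.263], [0.459, 0.103], [0.414, 0.079], [0.33, 0.239]]
bit_stand 0.69 [252. 177.] 107 [[173.0, 245.0], [179.0, 244.0], [182.0, 261.0], [176.0, 262.0]] [[0.412, 0.401], [0.415, 0.382], [0.366, 0.374], [0.363, 0.392]]
tape_roll 0.55 [234. 308.] 122 [[297.0, 228.0], [308.0, 217.0], [320.0, 229.0], [309.0, 240.0]] [[0.47, 0.033], [0.504, 0.001], [0.468, -0.036], [0.435, -0.003]]
sill_stone 0.68 [247. 445.] 281 [[436.0, 238.0], [455.0, 238.0], [455.0, 253.0], [436.0, 253.0]] [[0.447, -0.384], [0.448, -0.441], [0.403, -0.441], [0.402, -0.384]]
```

```bash
python3 - <<'E'
import cv2,numpy as np
a=cv2.imread('pics/top0.png')[180:300,150:470];b=cv2.imread('pics/scene0.png')[180:330,100:500]
a=cv2.resize(a,(800,300),interpolation=3);b=cv2.resize(b,(800,300),interpolation=3)
cv2.imwrite('pics/both.png',np.vstack([a,b]))
E
```

```text
(no output)
```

View pics/both.png

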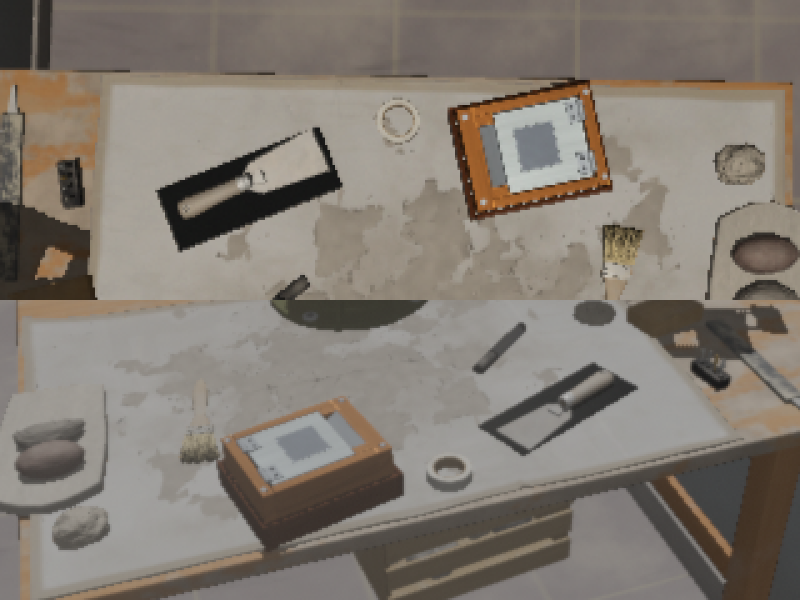

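```bash
cat >> h.py <<'E'
def to(p,Rt,o=None):
    "increments from the present pose: shift (units) in tool axes now, then rotvec in tool axes"
    Rc,pc=pose(o or ctrl.get_obs());print('pos',pc.round(4),'shift/u',(Rc.T@(np.array(p)-pc)/.05).round(3),'rot',R.from_matrix(Rc.T@Rt).as_rotvec().round(3))
def tool(heading,slope):
    "tool frame for scraper pointing along heading (deg), sloping down slope deg; tool x = -blade dir"
    h,s=np.radians([heading,slope]);d=np.array([np.cos(h)*np.cos(s),np.sin(h)*np.cos(s),-np.sin(s)])
    y=np.cross([0,0,-1],-np.array([np.cos(h),np.sin(h),0]));return np.stack([-d,y,np.cross(-d,y)],1)
E
python3 - <<'E'
from h import *
to([.387,.185,.13],tool(-62,0))
c=ctrl.camera('wrist');print(c['K'],np.round(c['tool_from_camera'],3))
E
```

```text
pos [0.189  0.5165 0.2055] shift/u [-5.997 -4.866  1.509] rot [0.    0.    0.731]
[[371.64829954   0.         319.76035065]
 [  0.         371.64829954 245.53039496]
 [  0.           0.           1.        ]] [[-0.001 -0.971 -0.238  0.069]
 [ 1.    -0.001 -0.    -0.   ]
 [-0.    -0.238  0.971 -0.18 ]
 [ 0.     0.     0.     1.   ]]
```

Request:
move_arm:
  increments:
    - [1,-0.6,-0.487,0.15,0,0,0]
    - [1,-0.6,-0.487,0.15,0,0,0]
    - [1,-0.6,-0.487,0.15,0,0,0]
    - [1,-0.6,-0.487,0.15,0,0,0]
    - [1,-0.6,-0.487,0.15,0,0,0]
    - [1,-0.6,-0.487,0.15,0,0,0]
    - [1,-0.6,-0.487,0.15,0,0,0]
    - [1,-0.6,-0.487,0.15,0,0,0]
    - [1,-0.6,-0.487,0.15,0,0,0]
    - [1,-0.6,-0.487,0.15,0,0,0]
    - [1,0,0,0,0,0,0.146]
    - [1,0,0,0,0,0,0.146]
    - [1,0,0,0,0,0,0.146]
    - [1,0,0,0,0,0,0.146]
    - [1,0,0,0,0,0,0.146]
    - [1,0,0,0,0,0,0]

```text
time_s: 2.45
ee_pos: [0.3871, 0.1847, 0.1305]
eef_rot: [3.141, 0.0, 2.058]
force: [0.2, -0.4, 1.5]
grip_width: 0.0939
grip_force: 0.0
```

```bash
cat >> h.py <<'E'
def wray(c,o,r,col):
    K=np.array(c['K']);T=np.array(c['tool_from_camera']);u=np.array([col-K[0,2],r-K[1,2]]);n=np.hypot(*u)+1e-9;t=n/K[0,0]
    d=np.array([*(u/n*np.sin(t)),np.cos(t)]);Rc,p=pose(o);return p+Rc@T[:3,3],Rc@T[:3,:3]@d
def whit(c,o,r,col,z):
    a,d=wray(c,o,r,col);return a+d*(z-a[2])/d[2]
E
python3 - <<'E'
from h import *
o=ctrl.get_obs();c=ctrl.camera('wrist');cv2.imwrite('pics/w1.png',c['color'])
print(o['ee_pos'],o['eef_rot'],o['time_s'],o['qpos'].round(2))
for k in ['scraper','tool_mat','case','cover']:
  for d in ctrl.cut_out(k,c)[:1]:
    m=d['mask'].astype(np.uint8);P=np.argwhere(m);print(k,d['conf'],d['centre'],m.sum(),P.min(0),P.max(0))
    if k=='scraper':
        q=np.array([whit(c,o,r,cc,.012)[:2] for r,cc in P[::5]]);mu=q.mean(0);w,v=np.linalg.eigh(np.cov(q.T));a=v[:,1]*(-np.sign(v[1,1]));s=(q-mu)@a
        print('mean',mu,'heading',np.degrees(np.arctan2(a[1],a[0])),s.min(),s.max())
        n=np.array([-a[1],a[0]]);t=(q-mu)@n
        for x in np.arange(s.min(),s.max(),.015):
            z=(s>=x)&(s<x+.015);print(round(x,3),t[z].min().round(4),t[z].max().round(4))
E
```

```text
[0.38712346 0.18473319 0.13054931] [3.14135330e+00 5.34717075e-05 2.05829698e+00] 2.45 [ 0.36  0.11  1.93 -0.    1.09 -0.13]
scraper 0.87 [278.6, 324.1] 7941 [146 289] [352 348]
mean [0.40077898 0.16289241] heading -64.69411773715214 -0.1025401182513828 0.07949911891402348
-0.103 -0.0115 0.0107
-0.088 -0.0119 0.0127
-0.073 -0.0114 0.0111
-0.058 -0.0108 0.0103
-0.043 -0.0102 0.0101
-0.028 -0.0116 0.0097
-0.013 -0.0196 0.0194
0.002 -0.0202 0.0202
0.017 -0.0223 0.0221
0.032 -0.0229 0.0235
0.047 -0.0252 0.0251
0.062 -0.026 0.0266
0.077 -0.0249 0.0256
tool_mat 0.97 [212.2, 296.9] 13314 [121 263] [353 373]
cover 0.44 [212.6, 296.8] 13422 [121 262] [352 374]
```

View pics/w1.png

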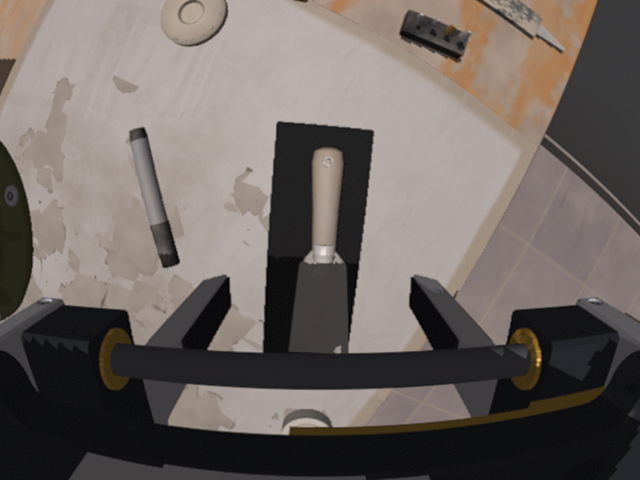

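```bash
python3 - <<'E'
from h import *
to([.3888,.1883,.0085],tool(-64.7,0))
E
```

```text
pos [0.3871 0.1848 0.1305] shift/u [0.046 0.064 2.44 ] rot [ 0.    -0.     0.051]
```

Request:
move_arm:
  increments:
    - [0.6,0.046,0.064,0,0,0,0.05]
    - [0.6,0,0,0.5,0,0,0]
    - [0.6,0,0,0.5,0,0,0]
    - [0.6,0,0,0.5,0,0,0]
    - [0.6,0,0,0.5,0,0,0]
    - [0.6,0,0,0.3,0,0,0]
    - [0.6,0,0,0.14,0,0,0]
    - [0.6,0,0,0,0,0,0]
  force: 55

```text
time_s: 3.5
ee_pos: [0.3885, 0.1881, 0.008]
eef_rot: [-3.14, -0.0, 2.012]
force: [-0.3, 1.1, 0.3]
grip_width: 0.0563
grip_force: 0.0
```

Request:
move_arm:
  increments:
    - [0,0,0,0,0,0,0]
    - [0,0,0,0,0,0,0]
    - [0,0,0,0,0,0,0]
    - [0,0,0,0,0,0,0]
    - [0,0,0,0,0,0,0]
  force: 55

```text
time_s: 4.0
ee_pos: [0.3889, 0.1883, 0.0087]
eef_rot: [3.141, 0.0, 2.011]
force: [1.3, 0.4, 0.4]
grip_width: 0.0201
grip_force: 1.5
```

Request:
move_arm:
  increments:
    - [0,0,0,0,0,0,0]
    - [0,0,0,0,0,0,0]
    - [0,0,0,-0.1,0,0,0]
    - [0,0,0,-0.4,0,0,0]
    - [0,0,0,-0.6,0,0,0]
    - [0,0,0,-0.6,0,0,0]
    - [0,0,0,-0.6,0,0,0]
    - [0,0,0,-0.6,0,0,0]
    - [0,0,0,-0.4,0,0,0]
    - [0,0,0,0,0,0,0]
  force: 60

```text
time_s: 5.0
ee_pos: [0.3896, 0.1886, 0.1758]
eef_rot: [3.137, 0.0, 2.011]
force: [-0.6, 0.9, -1.6]
grip_width: 0.018
grip_force: 59.9
```

```bash
cat > fit.py <<'E'
from h import *
from scipy.optimize import minimize
D=[]
for n in ['top','scene']:
    c=ctrl.camera(n);cs=ctrl.cut_out('case',c);cv=ctrl.cut_out('cover',c)
    cv2.imwrite(f'pics/{n}1.png',c['color'])
    if cs and cv: 
        print(n,cs[0]['conf'],cv[0]['conf'],cs[0]['mask'].sum(),cv[0]['mask'].sum(),(cs[0]['mask']&cv[0]['mask']).sum())
        D.append((c,cs[0]['mask']|cv[0]['mask'],cv[0]['mask']))
S=4
def hull(c,P):
    q=np.array([proj(c,p) for p in P]);m=np.zeros((480*1,640),np.float32)
    h=cv2.convexHull(((q+.5)*16-8).astype(np.float32)).round().astype(np.int32)
    big=np.zeros((480,640),np.uint8);cv2.fillConvexPoly(big,h,255,cv2.LINE_AA,4);return big/255.
def box(x0,x1,y0,y1,zs):return [(x,y,z) for x in (x0,x1) for y in (y0,y1) for z in zs]
def cost(v,full=False):
    x,y,a,H=v[0]/1e3,v[1]/1e3,np.radians(v[2]),v[3]/1e3
    W=lambda P:[(x+p[0]*np.cos(a)-p[1]*np.sin(a),y+p[0]*np.sin(a)+p[1]*np.cos(a),p[2]) for p in P]
    e=[]
    for c,mc,mv in D:
        A=np.maximum(hull(c,W(box(-.086,.086,-.068,.068,(0,.036)))),hull(c,W(box(-.078,.078,-.06,.06,(0.03,H)))))
        B=hull(c,W(box(-.038,.064,-.047,.047,(H,))))
        e+=[abs(A-mc).sum()/mc.sum(),abs(B-mv).sum()/mv.sum()]
    return e if full else sum(e)
best=min((minimize(cost,[440,-158,-76.7,h],method='Nelder-Mead',options=dict(initial_simplex=np.array([[440,-158,-76.7,h]]*5)+np.vstack([np.zeros(4),np.diag([8,8,4,8])]))) for h in (54,62,70)),key=lambda r:r.fun)
print(best.x,best.fun,cost(best.x,True))
E
python3 fit.py; python3 - <<'E'
from h import *
o=ctrl.get_obs();c=ctrl.camera('wrist');cv2.imwrite('pics/w2.png',c['color'])
print(o['time_s'],o['ee_pos'],o['grip_width'],o['grip_force'],o['force'],o['moment'])
E
```

```text
top 0.86 0.82 2603 1133 1133
scene 0.94 0.58 4620 1221 1221
[ 435.46850647 -160.49101236  -77.67862287   68.32814154] 0.38132594127957736 [np.float64(0.10258600558932754), np.float64(0.12427876711143417), np.float64(0.0654341736694678), np.float64(0.08902699490934785)]
5.3 [0.38835449 0.18808431 0.17240004] 0.01797877484247204 59.939361716096755 [ 0.42888583 -0.63243548 -0.76972167] [-1.15749638e-02 -1.29072694e-05  5.39178742e-02]
```

View pics/w2.png

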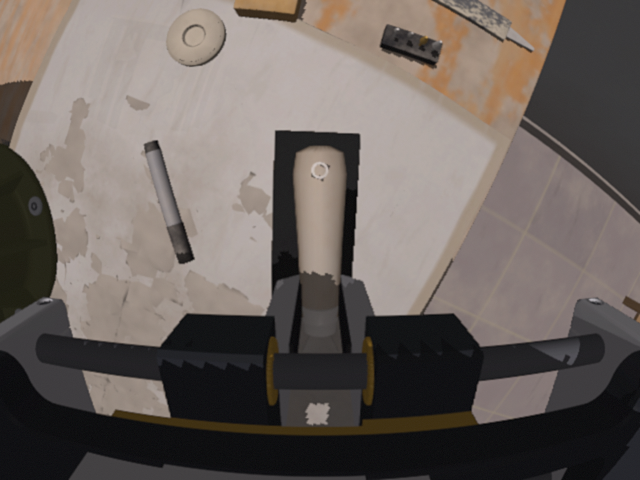

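```bash
cat >> h.py <<'E'
TIP=np.array([-.109,0,.0015]);C0=np.array([.4355,-.1605]);HD=-77.7
def c2w(x,y,z):
    a=np.radians(HD);return np.array([C0[0]+(x*np.cos(a)-y*np.sin(a))/1e3,C0[1]+(x*np.sin(a)+y*np.cos(a))/1e3,z/1e3])
def w2c(p):
    a=np.radians(HD);d=np.array(p[:2])-C0;return np.array([d[0]*np.cos(a)+d[1]*np.sin(a),-d[0]*np.sin(a)+d[1]*np.cos(a),p[2]])*1e3
def tipgoto(x,y,z,slope):
    o=ctrl.get_obs();Rt=tool(HD,slope);p=c2w(x,y,z)-Rt@TIP;Rc,pc=pose(o);print('tip now',w2c(pc+Rc@TIP).round(1),'slope',np.degrees(np.arcsin(Rc[2,0])).round(2),'t',o['time_s'],'F',o['force'].round(1),'M',o['moment'].round(2))
    print('target tcp',p.round(3));to(p,Rt,o);print('after-rot axes shift',(Rt.T@(p-pc)/.05).round(3))
E
python3 -c "
from h import *
tipgoto(-66,0,90,32)"
```

```text
tip now [-244.4   52.6  171. ] slope 0.01 t 5.35 F [-0.5  0.4 -0.6] M [-0.08  0.03 -0.01]
target tcp [ 0.402 -0.006  0.149]
pos [0.3884 0.1881 0.1726] shift/u [-3.636 -1.413  0.472] rot [-0.065  0.556  0.219]
after-rot axes shift [-3.523 -0.566 -1.647]
```

Request:
move_arm:
  increments:
    - [0,-0.455,-0.177,-0.05,0,0,0]
    - [0,-0.455,-0.177,-0.05,0,0,0]
    - [0,-0.455,-0.177,-0.05,0,0,0]
    - [0,-0.455,-0.177,-0.05,0,0,0]
    - [0,-0.455,-0.177,-0.05,0,0,0]
    - [0,-0.455,-0.177,-0.05,0,0,0]
    - [0,-0.455,-0.177,-0.05,0,0,0]
    - [0,-0.455,-0.177,-0.05,0,0,0]
    - [0,0,0,0,-0.013,0.111,0.044]
    - [0,0,0,0,-0.013,0.111,0.044]
    - [0,0,0,0,-0.013,0.111,0.044]
    - [0,0,0,0,-0.013,0.111,0.044]
    - [0,0,0,0,-0.013,0.111,0.044]
    - [0,0,0,0,0,0,0]

```text
time_s: 6.75
ee_pos: [0.402, -0.0076, 0.192]
eef_rot: [-3.14, -0.562, 1.78]
force: [0.5, 0.1, -0.1]
grip_width: 0.018
grip_force: 59.9
```

```bash
python3 -c "
from h import *
tipgoto(-66,0,80,32)
c=ctrl.camera('top');cv2.imwrite('pics/t2.png',cv2.resize(c['color'][190:290,250:410],(800,500),interpolation=3))
p=proj(c,c2w(-66,0,98));print((p-[250,190])*5, [((proj(c,c2w(x,y,68))-[250,190])*5).round() for x,y in [(-38,47),(-38,-47),(64,47),(64,-47),(-56,36),(-56,-36)]])"
```

```text
tip now [-65.1  -0.7 132.7] slope 32.17 t 6.75 F [ 0.5  0.1 -0.1] M [-0.39 -0.04 -0.02]
target tcp [ 0.402 -0.006  0.139]
pos [ 0.402  -0.0076  0.192 ] shift/u [-0.546  0.004  0.909] rot [ 0.001 -0.003 -0.005]
after-rot axes shift [-0.544  0.003  0.91 ]
[458.4881144 264.7811364] [array([487., 179.]), array([520., 339.]), array([659., 144.]), array([693., 304.]), array([460., 204.]), array([485., 326.])]
```

View pics/t2.png

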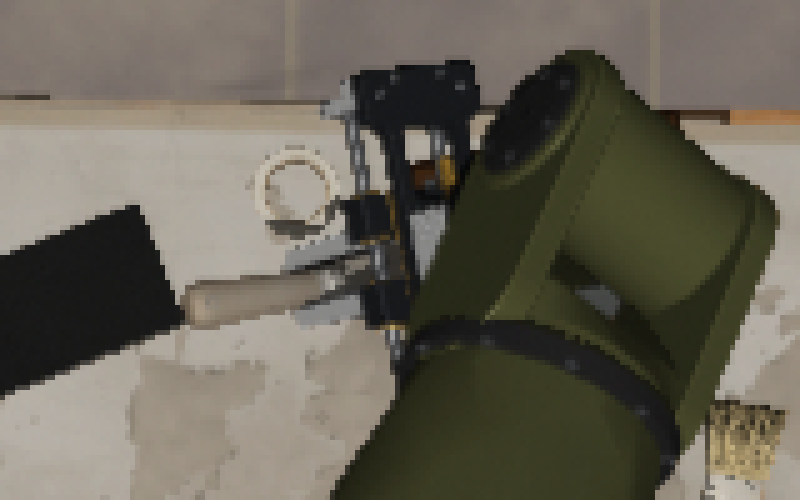

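Request:
move_arm:
  increments:
    - [0,-0.136,0,0.227,0,0,0]
    - [0,-0.136,0,0.227,0,0,0]
    - [0,-0.136,0,0.227,0,0,0]
    - [0,-0.136,0,0.227,0,0,0]
    - [0,0,0,0,0,0,0]
    - [0,0,0,0,0,0,0]

```text
time_s: 7.4
ee_pos: [0.4021, -0.0055, 0.1404]
eef_rot: [3.14, -0.558, 1.786]
force: [0.7, -0.7, -1.7]
grip_width: 0.018
grip_force: 59.9
```

```bash
python3 -c "
from h import *
tipgoto(-66,0,70,32)
c=ctrl.camera('scene');x0,y0=190,190;cv2.imwrite('pics/s2.png',cv2.resize(c['color'][y0:y0+100,x0:x0+160],(800,500),interpolation=3))
o=ctrl.get_obs();Rc,pc=pose(o);print((proj(c,pc+Rc@TIP)-[x0,y0])*5, [((proj(c,c2w(x,y,68))-[x0,y0])*5).round() for x,y in [(-38,47),(-38,-47),(64,47),(64,-47),(-56,36),(-56,-36),(-78,60),(-78,-60)]])"
```

```text
tip now [-66.9   0.4  81.5] slope 31.96 t 7.4 F [ 0.7 -0.7 -1.7] M [-0.32 -0.01 -0.01]
target tcp [ 0.402 -0.006  0.129]
pos [ 0.4021 -0.0055  0.1404] shift/u [-0.136 -0.009  0.184] rot [0.002 0.001 0.   ]
after-rot axes shift [-0.136 -0.009  0.184]
[447.11515382 235.74775046] [array([439., 335.]), array([347., 227.]), array([224., 414.]), array([141., 299.]), array([464., 308.]), array([392., 227.]), array([533., 321.]), array([412., 187.])]
```

View pics/s2.png

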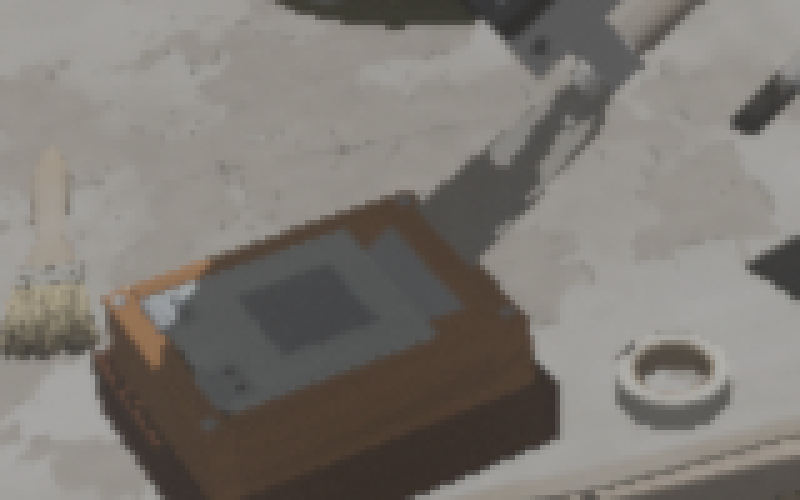

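Request:
move_arm:
  increments:
    - [0,-0.021,0,0.034,0,0,0]
    - [0,-0.021,0,0.034,0,0,0]
    - [0,-0.021,0,0.034,0,0,0]
    - [0,-0.021,0,0.034,0,0,0]
    - [0,0,0,0,0,0,0]
    - [0,0,0,0,0,0,0]

```text
time_s: 8.05
ee_pos: [0.4022, -0.0056, 0.1325]
eef_rot: [3.139, -0.558, 1.785]
force: [0.2, -1.0, -0.7]
grip_width: 0.0179
grip_force: 59.9
```

Request:
move_arm:
  increments:
    - [0,-0.0106,0,0.017,0,0,0]
    - [0,-0.0106,0,0.017,0,0,0]
    - [0,-0.0106,0,0.017,0,0,0]
    - [0,0,0,0,0,0,0]

```text
time_s: 8.45
ee_pos: [0.4021, -0.0055, 0.1294]
eef_rot: [3.14, -0.558, 1.785]
force: [0.4, 0.2, -0.5]
grip_width: 0.0175
grip_force: 59.9
```

```bash
python3 -c "
from h import *
tipgoto(-66,0,65,32)"
```

```text
tip now [-66.8   0.4  70.5] slope 31.96 t 8.45 F [ 0.4  0.2 -0.5] M [-0.38 -0.1  -0.03]
target tcp [ 0.402 -0.006  0.124]
pos [ 0.4021 -0.0055  0.1294] shift/u [-0.072 -0.008  0.082] rot [ 0.002  0.001 -0.   ]
after-rot axes shift [-0.072 -0.008  0.082]
```

Request:
move_arm:
  increments:
    - [0,-0.0106,0,0.017,0,0,0]
    - [0,-0.0106,0,0.017,0,0,0]
    - [0,0,0,0,0,0,0]

```text
time_s: 8.75
ee_pos: [0.4022, -0.0055, 0.1275]
eef_rot: [3.139, -0.558, 1.786]
force: [0.2, 1.6, 1.4]
grip_width: 0.0177
grip_force: 59.9
```

Request:
move_arm:
  increments:
    - [0,-0.0106,0,0.017,0,0,0]
    - [0,-0.0053,0,0.0085,0,0,0]
    - [0,0,0,0,0,0,0]

```text
time_s: 9.05
ee_pos: [0.4022, -0.0055, 0.1261]
eef_rot: [3.139, -0.558, 1.786]
force: [-0.4, 1.3, 3.1]
grip_width: 0.018
grip_force: 59.9
```

```bash
python3 -c "
from h import *
tipgoto(-66,0,65,32)"
```

```text
tip now [-66.9   0.5  67.1] slope 31.96 t 9.05 F [-0.4  1.3  3.1] M [ 0.13  0.07 -0.02]
target tcp [ 0.402 -0.006  0.124]
pos [ 0.4022 -0.0055  0.1261] shift/u [-0.037 -0.01   0.025] rot [0.002 0.001 0.   ]
after-rot axes shift [-0.037 -0.01   0.025]
```

Request:
move_arm:
  increments:
    - [0,0.032,0,-0.051,0,0,0]
    - [0,0.032,0,-0.051,0,0,0]
    - [0,0,0,0,0,0,0]

```text
time_s: 9.35
ee_pos: [0.4023, -0.0057, 0.1324]
eef_rot: [3.139, -0.557, 1.786]
force: [-0.3, -0.7, -0.7]
grip_width: 0.0182
grip_force: 59.9
```

```bash
python3 -c "
from h import *
tipgoto(-50,0,70,32)"
```

```text
tip now [-66.6   0.6  73.5] slope 31.92 t 9.35 F [-0.3 -0.7 -0.7] M [-0.37 -0.04 -0.02]
target tcp [ 0.405 -0.022  0.129]
pos [ 0.4023 -0.0057  0.1324] shift/u [-0.318 -0.011 -0.12 ] rot [0.003 0.001 0.   ]
after-rot axes shift [-0.318 -0.011 -0.12 ]
```

Request:
move_arm:
  increments:
    - [0,-0.08,-0.003,-0.03,0,0,0]
    - [0,-0.08,-0.003,-0.03,0,0,0]
    - [0,-0.08,-0.003,-0.03,0,0,0]
    - [0,-0.08,-0.003,-0.03,0,0,0]
    - [0,-0.0106,0,0.017,0,0,0]
    - [0,-0.0106,0,0.017,0,0,0]
    - [0,-0.0106,0,0.017,0,0,0]
    - [0,0,0,0,0,0,0]

```text
time_s: 10.15
ee_pos: [0.4051, -0.022, 0.1256]
eef_rot: [3.139, -0.558, 1.786]
force: [-0.6, -0.1, -0.5]
grip_width: 0.0182
grip_force: 60.0
```

Request:
move_arm:
  increments:
    - [0,-0.0106,0,0.017,0,0,0]
    - [0,0,0,0,0,0,0]

```text
time_s: 10.35
ee_pos: [0.4051, -0.022, 0.1246]
eef_rot: [3.139, -0.558, 1.786]
force: [0.5, -0.5, -0.9]
grip_width: 0.0177
grip_force: 59.9
```

```bash
python3 -c "
from h import *
tipgoto(-50,0,65,32)"
```

```text
tip now [-50.1  -0.1  65.7] slope 31.95 t 10.35 F [ 0.5 -0.5 -0.9] M [-0.5   0.   -0.04]
target tcp [ 0.405 -0.022  0.124]
pos [ 0.4051 -0.022   0.1246] shift/u [-0.009  0.003  0.009] rot [0.002 0.001 0.   ]
after-rot axes shift [-0.009  0.003  0.009]
```

Request:
move_arm:
  increments:
    - [0,-0.0106,0,0.017,0,0,0]
    - [0,0,0,0,0,0,0]

```text
time_s: 10.55
ee_pos: [0.4051, -0.022, 0.1236]
eef_rot: [3.139, -0.558, 1.786]
force: [0.8, -0.3, -0.6]
grip_width: 0.0177
grip_force: 59.9
```

Request:
move_arm:
  increments:
    - [0,-0.0106,0,0.017,0,0,0]
    - [0,0,0,0,0,0,0]

```text
time_s: 10.75
ee_pos: [0.4051, -0.022, 0.1226]
eef_rot: [3.139, -0.558, 1.786]
force: [-0.6, -0.9, 0.9]
grip_width: 0.0179
grip_force: 59.9
```

```bash
python3 -c "
from h import *
tipgoto(-30,0,53.5,32)"
```

```text
tip now [-50.   -0.2  63.7] slope 31.95 t 10.75 F [-0.6 -0.9  0.9] M [-0.46 -0.09  0.03]
target tcp [ 0.41  -0.042  0.113]
pos [ 0.4051 -0.022   0.1226] shift/u [-0.448  0.004 -0.042] rot [0.002 0.001 0.   ]
after-rot axes shift [-0.448  0.003 -0.042]
```

Request:
move_arm:
  increments:
    - [0,-0.0106,0,0.017,0,0,0]
    - [0,0,0,0,0,0,0]

```text
time_s: 10.95
ee_pos: [0.4052, -0.022, 0.1216]
eef_rot: [3.139, -0.558, 1.786]
force: [0.2, -0.0, 1.9]
grip_width: 0.0177
grip_force: 59.9
```

```bash
python3 -c "
from h import *
tipgoto(-30,0,53.5,32)"
```

```text
tip now [-50.   -0.1  62.7] slope 31.95 t 10.95 F [ 0.2 -0.   1.9] M [-0.48  0.03  0.04]
target tcp [ 0.41  -0.042  0.113]
pos [ 0.4052 -0.022   0.1216] shift/u [-0.437  0.003 -0.059] rot [0.002 0.001 0.   ]
after-rot axes shift [-0.437  0.003 -0.059]
```

Request:
move_arm:
  increments:
    - [0,-0.0106,0,0.017,0,0,0]
    - [0,0,0,0,0,0,0]

```text
time_s: 11.15
ee_pos: [0.4052, -0.0221, 0.1206]
eef_rot: [3.139, -0.558, 1.786]
force: [0.5, -0.5, 1.1]
grip_width: 0.0178
grip_force: 59.9
```

```bash
python3 -c "
from h import *
tipgoto(-30,0,53.5,32)
c=ctrl.camera('scene');x0,y0=220,190;cv2.imwrite('pics/s3.png',cv2.resize(c['color'][y0:y0+75,x0:x0+100],(800,600),interpolation=3))
o=ctrl.get_obs();print(o['force'],o['moment']);Rc,pc=pose(o);print((proj(c,pc+Rc@TIP)-[x0,y0])*8)"
```

```text
tip now [-50.   -0.1  61.7] slope 31.95 t 11.15 F [ 0.5 -0.5  1.1] M [-0.43 -0.06  0.  ]
target tcp [ 0.41  -0.042  0.113]
pos [ 0.4052 -0.0221  0.1206] shift/u [-0.426  0.003 -0.076] rot [0.002 0.001 0.   ]
after-rot axes shift [-0.426  0.003 -0.076]
[ 0.81449886 -0.87170015  1.60251041] [-0.40381161  0.03441026  0.00771541]
[426.37552914 451.22685015]
```

View pics/s3.png

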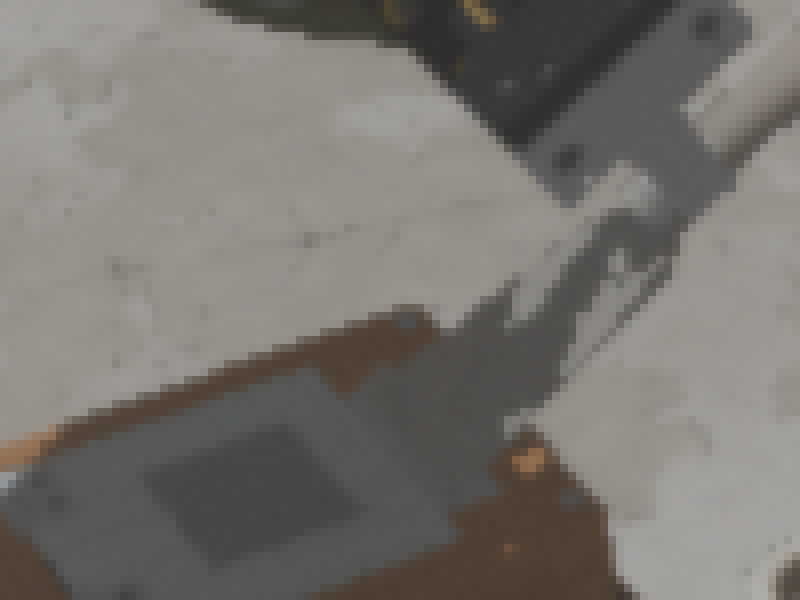

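Request:
move_arm:
  increments:
    - [0,-0.03,0,-0.001,0,0,0]
    - [0,-0.03,0,-0.001,0,0,0]
    - [0,-0.03,0,-0.001,0,0,0]
    - [0,0,0,0,0,0,0]

```text
time_s: 11.6
ee_pos: [0.406, -0.0261, 0.1183]
eef_rot: [3.139, -0.557, 1.785]
force: [-0.0, -2.0, 0.5]
grip_width: 0.018
grip_force: 60.0
```

```bash
python3 -c "
from h import *
tipgoto(-30,0,53.5,32)"
```

```text
tip now [-45.9  -0.2  59.3] slope 31.94 t 11.6 F [-0.  -2.   0.5] M [-0.67  0.    0.04]
target tcp [ 0.41  -0.042  0.113]
pos [ 0.406  -0.0261  0.1183] shift/u [-0.332  0.004 -0.072] rot [ 0.002  0.001 -0.   ]
after-rot axes shift [-0.332  0.004 -0.072]
```

Request:
move_arm:
  increments:
    - [0,-0.03,0,-0.001,0,0,0]
    - [0,-0.03,0,-0.001,0,0,0]
    - [0,-0.03,0,-0.001,0,0,0]
    - [0,-0.03,0,-0.001,0,0,0]
    - [0,0,0,0,0,0,0]

```text
time_s: 12.1
ee_pos: [0.4071, -0.0311, 0.1153]
eef_rot: [3.139, -0.557, 1.785]
force: [0.1, -1.8, 1.6]
grip_width: 0.0176
grip_force: 60.0
```

```bash
python3 -c "
from h import *
tipgoto(-30,0,53.5,32)"
```

```text
tip now [-40.7  -0.2  56.3] slope 31.94 t 12.1 F [ 0.1 -1.8  1.6] M [-0.66  0.01  0.06]
target tcp [ 0.41  -0.042  0.113]
pos [ 0.4071 -0.0311  0.1153] shift/u [-0.212  0.004 -0.068] rot [ 0.002  0.001 -0.   ]
after-rot axes shift [-0.212  0.004 -0.068]
```

Steady light ramp contact. Continue.

Request:
move_arm:
  increments:
    - [0,-0.03,0,-0.001,0,0,0]
    - [0,-0.03,0,-0.001,0,0,0]
    - [0,-0.03,0,-0.001,0,0,0]
    - [0,0,0,0,0,0,0]

```text
time_s: 12.5
ee_pos: [0.4079, -0.0349, 0.113]
eef_rot: [3.139, -0.558, 1.785]
force: [-0.2, -2.4, 1.7]
grip_width: 0.0174
grip_force: 60.0
```

```bash
python3 -c "
from h import *
tipgoto(-30,0,53.5,32)"
```

```text
tip now [-36.9  -0.2  54.1] slope 31.94 t 12.5 F [-0.2 -2.4  1.7] M [-0.6  -0.02 -0.03]
target tcp [ 0.41  -0.042  0.113]
pos [ 0.4079 -0.0349  0.113 ] shift/u [-0.123  0.004 -0.065] rot [ 0.002  0.001 -0.   ]
after-rot axes shift [-0.123  0.004 -0.065]
```

Request:
move_arm:
  increments:
    - [0,-0.025,0,-0.001,0,0,0]
    - [0,-0.025,0,-0.001,0,0,0]
    - [0,0,0,0,0,0,0]

```text
time_s: 12.8
ee_pos: [0.4084, -0.037, 0.1118]
eef_rot: [3.139, -0.558, 1.785]
force: [0.4, -1.3, 2.2]
grip_width: 0.0176
grip_force: 59.9
```

Request:
move_arm:
  increments:
    - [0,-0.02,0,-0.001,0,0,0]
    - [0,-0.02,0,-0.001,0,0,0]
    - [0,0,0,0,0,0,0]

```text
time_s: 13.1
ee_pos: [0.4088, -0.0387, 0.1109]
eef_rot: [3.139, -0.558, 1.785]
force: [-0.0, -0.6, 1.8]
grip_width: 0.0181
grip_force: 59.9
```

```bash
python3 -c "
from h import *
tipgoto(-30,0,53.5,32)"
```

```text
tip now [-33.   -0.2  51.9] slope 31.95 t 13.1 F [-0.  -0.6  1.8] M [-0.5   0.01  0.03]
target tcp [ 0.41  -0.042  0.113]
pos [ 0.4088 -0.0387  0.1109] shift/u [-0.035  0.003 -0.061] rot [ 0.002  0.001 -0.   ]
after-rot axes shift [-0.034  0.003 -0.061]
```

Request:
move_arm:
  increments:
    - [0,-0.02,0,-0.001,0,0,0]
    - [0,-0.02,0,-0.001,0,0,0]
    - [0,0,0,0,0,0,0]

```text
time_s: 13.4
ee_pos: [0.4087, -0.0392, 0.1104]
eef_rot: [3.14, -0.561, 1.786]
force: [-2.9, 8.0, 9.6]
grip_width: 0.0182
grip_force: 59.7
```

```bash
python3 -c "
from h import *
tipgoto(-30,0,53.5,32)"
```

```text
tip now [-32.7  -0.3  51.2] slope 32.14 t 13.4 F [-2.9  8.   9.6] M [1.79 0.65 0.16]
target tcp [ 0.41  -0.042  0.113]
pos [ 0.4087 -0.0392  0.1104] shift/u [-0.021  0.006 -0.063] rot [ 0.001 -0.002  0.   ]
after-rot axes shift [-0.022  0.006 -0.063]
```

```bash
cat >> h.py <<'E'
a_=np.radians(HD);C0=C0-.004*np.array([np.cos(a_),np.sin(a_)]);TIP=np.array([-.109,0,0.]);H=67.8
def plan(wps):
    "wps: (x,z,slope,nrows); prints per-row increments"
    o=ctrl.get_obs();Rc,pc=pose(o);t=w2c(pc+Rc@TIP);print('tip',t.round(1),'slope',np.degrees(np.arcsin(Rc[2,0])).round(1),'t',round(o['time_s'],2),'F',o['force'].round(1),'M',o['moment'].round(2))
    x0,z0,y0=t[0],t[2],t[1];s0=np.degrees(np.arcsin(Rc[2,0]))
    for x,z,s,n in wps:
        P=[]
        for i in range(n):
            f=(i+1)/n;Rt=tool(HD,s0+(s-s0)*f);p=c2w(x0+(x-x0)*f,0 if 0 else y0,z0+(z-z0)*f)-Rt@TIP
            P.append(np.r_[Rc.T@(p-pc)/.05,R.from_matrix(Rc.T@Rt).as_rotvec()]);Rc,pc=Rt,p
        print(n,'rows: first',P[0].round(3),'mean',np.mean(P,0).round(3),'last',P[-1].round(3));x0,z0,s0=x,z,s
def cov(th,r):return 64-r*np.cos(th)-7*np.sin(th),H+r*np.sin(th)-7*np.cos(th)
E
python3 - <<'E'
from h import *
plan([(-31,53.5,31.5,2),(-31,62,20,4),(-28,74,10,4),(-25,85,0,4)])
E
```

```text
tip [-27.9  -0.3  52.4] slope 32.1 t 13.4 F [-2.9  8.   9.6] M [1.79 0.65 0.16]
2 rows: first [ 0.032  0.001  0.019  0.001 -0.006  0.   ] mean [ 0.032  0.     0.019  0.001 -0.006  0.   ] last [ 0.032  0.     0.019 -0.    -0.006 -0.   ]
4 rows: first [ 0.019  0.     0.073  0.    -0.05   0.   ] mean [ 0.017  0.     0.072  0.    -0.05   0.   ] last [ 0.014  0.     0.07   0.    -0.05  -0.   ]
4 rows: first [ 0.004  0.     0.034 -0.    -0.044 -0.   ] mean [ 0.     0.     0.033 -0.    -0.044  0.   ] last [-0.004 -0.     0.033  0.    -0.044  0.   ]
4 rows: first [-0.007 -0.     0.038  0.    -0.044 -0.   ] mean [-0.011  0.     0.039  0.    -0.044 -0.   ] last [-0.015  0.     0.039 -0.    -0.044 -0.   ]
```

Request:
move_arm:
  increments:
    - [0,0.04,0,-0.005,0,0,0]
    - [0,0,0,0,0,0,0]

```text
time_s: 13.6
ee_pos: [0.4088, -0.0388, 0.1113]
eef_rot: [3.139, -0.557, 1.786]
force: [-0.1, 0.9, 3.2]
grip_width: 0.0178
grip_force: 59.9
```

```bash
python3 - <<'E'
from h import *
plan([(-31,62,20,4),(-28,74,10,4),(-25,85,0,4)])
E
```

```text
tip [-28.1  -0.1  53.6] slope 31.9 t 13.6 F [-0.1  0.9  3.2] M [-0.29  0.04 -0.01]
4 rows: first [ 0.031  0.     0.086  0.002 -0.052  0.   ] mean [ 0.029  0.     0.083  0.001 -0.052  0.   ] last [ 0.027  0.     0.081  0.    -0.052 -0.   ]
4 rows: first [ 0.004 -0.     0.034 -0.    -0.044 -0.   ] mean [ 0.     0.     0.033 -0.    -0.044  0.   ] last [-0.004 -0.     0.033  0.    -0.044  0.   ]
4 rows: first [-0.007 -0.     0.038  0.    -0.044 -0.   ] mean [-0.011  0.     0.039  0.    -0.044 -0.   ] last [-0.015  0.     0.039 -0.    -0.044 -0.   ]
```

Request:
move_arm:
  increments:
    - [0,0.03,0,0.085,0,-0.052,0]
    - [0,0.03,0,0.084,0,-0.052,0]
    - [0,0.028,0,0.083,0,-0.052,0]
    - [0,0.027,0,0.081,0,-0.052,0]
    - [0,0,0,0,0,0,0]

```text
time_s: 14.1
ee_pos: [0.4059, -0.0258, 0.0991]
eef_rot: [3.139, -0.348, 1.786]
force: [0.3, -2.1, 0.3]
grip_width: 0.0181
grip_force: 60.0
```

```bash
python3 - <<'E'
from h import *
plan([(-29,74,10,4),(-26,85,0,4)])
E
```

```text
tip [-31.4  -0.1  62. ] slope 20.0 t 14.1 F [ 0.3 -2.1  0.3] M [-0.6   0.02  0.08]
4 rows: first [ 0.007  0.002  0.034  0.002 -0.043  0.001] mean [ 0.003  0.     0.033  0.    -0.043  0.   ] last [-0.001 -0.     0.033  0.    -0.043  0.   ]
4 rows: first [-0.007  0.     0.038  0.    -0.044 -0.   ] mean [-0.011  0.     0.039  0.    -0.044 -0.   ] last [-0.015  0.     0.039 -0.    -0.044 -0.   ]
```

Request:
move_arm:
  increments:
    - [0,0.007,0,0.034,0,-0.043,0]
    - [0,0.004,0,0.033,0,-0.043,0]
    - [0,0.002,0,0.033,0,-0.043,0]
    - [0,0,0,0.033,0,-0.043,0]
    - [0,0,0,0,0,0,0]

```text
time_s: 14.6
ee_pos: [0.4052, -0.0234, 0.0927]
eef_rot: [3.141, -0.179, 1.785]
force: [-0.6, -0.3, -1.8]
grip_width: 0.018
grip_force: 60.0
```

```bash
python3 - <<'E'
from h import *
plan([(-26,85,0,4)])
c=ctrl.camera('scene');x0,y0=190,190;cv2.imwrite('pics/s4.png',cv2.resize(c['color'][y0:y0+110,x0:x0+150],(800,587),interpolation=3))
E
```

```text
tip [-29.1  -0.5  73.3] slope 10.2 t 14.6 F [-0.6 -0.3 -1.8] M [-0.11  0.08  0.01]
4 rows: first [-0.007 -0.     0.037  0.001 -0.045 -0.   ] mean [-0.011 -0.     0.038  0.    -0.045 -0.   ] last [-0.015 -0.     0.038 -0.    -0.045 -0.   ]
```

View pics/s4.png

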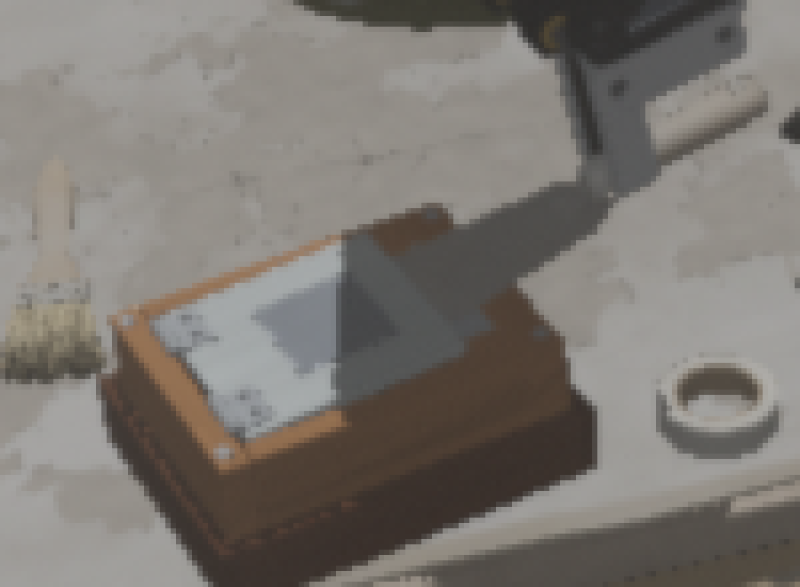

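Request:
move_arm:
  increments:
    - [0,-0.007,0,0.037,0,-0.045,0]
    - [0,-0.01,0,0.038,0,-0.045,0]
    - [0,-0.013,0,0.038,0,-0.045,0]
    - [0,-0.015,0,0.038,0,-0.045,0]
    - [0,0,0,0,0,0,0]

```text
time_s: 15.15
ee_pos: [0.4055, -0.025, 0.0849]
eef_rot: [3.141, 0.001, 1.785]
force: [0.4, -0.3, -1.7]
grip_width: 0.0179
grip_force: 59.9
```

```bash
python3 - <<'E'
from h import *
W=[(*cov(t,r),0,3) for t,r in [(.4,90),(.6,88),(.8,85),(1.0,82),(1.2,78),(1.4,75),(1.6,72),(1.72,70)]]
print(np.round(W,1));plan(W)
c=ctrl.camera('scene');x0,y0=190,190;cv2.imwrite('pics/s5.png',cv2.resize(c['color'][y0:y0+110,x0:x0+150],(800,587),interpolation=3))
E
```

```text
[[-21.6  96.4   0.    3. ]
 [-12.6 111.7   0.    3. ]
 [ -0.2 123.9   0.    3. ]
 [ 13.8 133.    0.    3. ]
 [ 29.2 138.    0.    3. ]
 [ 44.4 140.5   0.    3. ]
 [ 59.1 140.    0.    3. ]
 [ 67.5 138.1   0.    3. ]]
tip [-25.8  -0.5  85. ] slope -0.1 t 15.15 F [ 0.4 -0.3 -1.7] M [ 0.02  0.12 -0.01]
3 rows: first [-0.028 -0.002 -0.077  0.     0.    -0.001] mean [-0.028 -0.001 -0.077  0.     0.    -0.   ] last [-0.028 -0.    -0.077  0.     0.    -0.   ]
3 rows: first [-0.06   0.    -0.102  0.     0.     0.   ] mean [-0.06   0.    -0.102  0.     0.     0.   ] last [-0.06  -0.    -0.102  0.     0.     0.   ]
3 rows: first [-0.082  0.    -0.081  0.     0.     0.   ] mean [-0.082  0.    -0.081  0.     0.     0.   ] last [-0.082  0.    -0.081  0.     0.     0.   ]
3 rows: first [-0.094  0.    -0.061  0.     0.     0.   ] mean [-0.094  0.    -0.061  0.     0.     0.   ] last [-0.094 -0.    -0.061  0.     0.     0.   ]
3 rows: first [-0.103 -0.    -0.033  0.     0.     0.   ] mean [-0.103  0.    -0.033  0.     0.     0.   ] last [-0.103  0.    -0.033  0.     0.     0.   ]
3 rows: first [-0.101 -0.    -0.017  0.     0.     0.   ] mean [-0.101 -0.    -0.017  0.     0.     0.   ] last [-0.101  0.    -0.017  0.     0.     0.   ]
3 rows: first [-0.098 -0.     0.004  0.     0.     0.   ] mean [-0.098 -0.     0.004  0.     0.     0.   ] last [-0.098 -0.     0.004  0.     0.     0.   ]
3 rows: first [-0.056  0.     0.013  0.     0.     0.   ] mean [-0.056  0.     0.013  0.     0.     0.   ] last [-0.056  0.     0.013  0.     0.     0.   ]
```

View pics/s5.png

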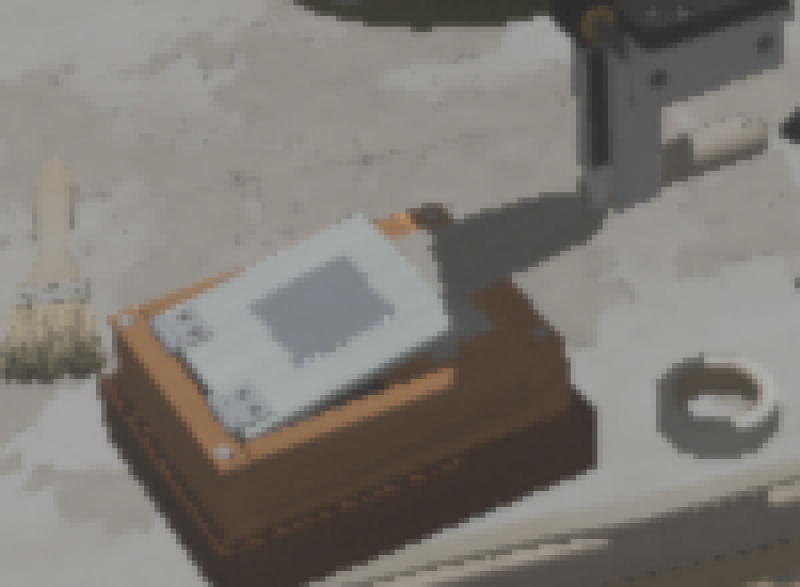

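Request:
move_arm:
  increments:
    - [0,-0.028,0,-0.077,0,0,0]
    - [0,-0.028,0,-0.077,0,0,0]
    - [0,-0.028,0,-0.077,0,0,0]
    - [0,-0.06,0,-0.102,0,0,0]
    - [0,-0.06,0,-0.102,0,0,0]
    - [0,-0.06,0,-0.102,0,0,0]
    - [0,-0.082,0,-0.081,0,0,0]
    - [0,-0.082,0,-0.081,0,0,0]
    - [0,-0.082,0,-0.081,0,0,0]
    - [0,0,0,0,0,0,0]

```text
time_s: 16.2
ee_pos: [0.4116, -0.0506, 0.1249]
eef_rot: [3.139, 0.003, 1.784]
force: [-1.1, 0.2, -2.1]
grip_width: 0.0178
grip_force: 59.9
```

Request:
move_arm:
  increments:
    - [0,-0.094,0,-0.061,0,0,0]
    - [0,-0.094,0,-0.061,0,0,0]
    - [0,-0.094,0,-0.061,0,0,0]
    - [0,-0.103,0,-0.033,0,0,0]
    - [0,-0.103,0,-0.033,0,0,0]
    - [0,-0.103,0,-0.033,0,0,0]
    - [0,-0.101,0,-0.017,0,0,0]
    - [0,-0.101,0,-0.017,0,0,0]
    - [0,-0.101,0,-0.017,0,0,0]
    - [0,0,0,0,0,0,0]

```text
time_s: 17.2
ee_pos: [0.4208, -0.0943, 0.1412]
eef_rot: [3.139, 0.003, 1.784]
force: [0.4, 0.2, 0.5]
grip_width: 0.0181
grip_force: 59.9
```

```bash
python3 - <<'E'
from h import *
plan([(*cov(1.6,72),0,3),(*cov(1.72,70),0,3)])
c=ctrl.camera('scene');x0,y0=190,150;cv2.imwrite('pics/s6.png',cv2.resize(c['color'][y0:y0+135,x0:x0+180],(800,600),interpolation=3))
E
```

```text
tip [ 45.2  -0.4 141.5] slope -0.2 t 17.2 F [0.4 0.2 0.5] M [-0.05  0.05 -0.01]
3 rows: first [-0.092 -0.003  0.008  0.002  0.001 -0.002] mean [-0.092 -0.001  0.008  0.001  0.001 -0.001] last [-0.092 -0.     0.008  0.     0.001 -0.   ]
3 rows: first [-0.056  0.     0.013  0.     0.     0.   ] mean [-0.056 -0.     0.013  0.     0.     0.   ] last [-0.056 -0.     0.013  0.     0.     0.   ]
```

View pics/s6.png

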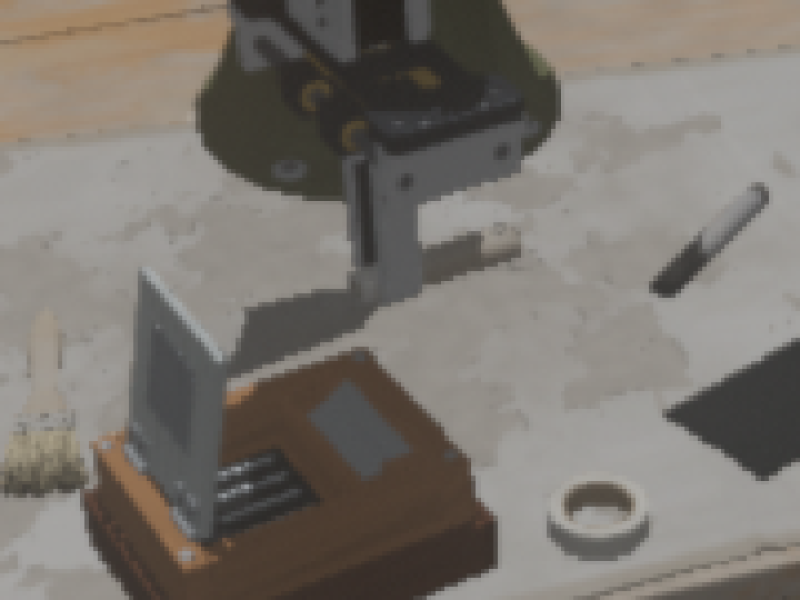

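Request:
move_arm:
  increments:
    - [0,-0.092,0,0.008,0,0,0]
    - [0,-0.092,0,0.008,0,0,0]
    - [0,-0.092,0,0.008,0,0,0]
    - [0,-0.056,0,0.013,0,0,0]
    - [0,-0.056,0,0.013,0,0,0]
    - [0,-0.056,0,0.013,0,0,0]
    - [0,0,0,0,0,0,0]

```text
time_s: 17.95
ee_pos: [0.4254, -0.1157, 0.1379]
eef_rot: [3.14, 0.002, 1.784]
force: [-0.6, 0.9, -0.9]
grip_width: 0.0179
grip_force: 59.9
```

```bash
python3 - <<'E'
from h import *
plan([(*cov(1.77,69),0,2)])
c=ctrl.camera('scene');m=ctrl.cut_out('cover',c)
P=lambda th,r,y:proj(c,c2w(64-r*np.cos(th),y,H+r*np.sin(th)))
for d in m[:1]:
    print(d['conf'],d['mask'].sum())
    for th in np.arange(1.3,1.81,.05):
        z=np.zeros((480,640),np.uint8)
        q=[P(th,r,y) for r,y in [(0,47),(0,-47),(102,-47),(102,47)]]+[P(th,r,y)*0+proj(c,c2w(64-r*np.cos(th)-6*np.sin(th),y,H+r*np.sin(th)-6*np.cos(th))) for r,y in [(0,47),(0,-47),(102,-47),(102,47)]]
        cv2.fillConvexPoly(z,cv2.convexHull(np.array(q,np.float32)).round().astype(int),1)
        print(round(th,2),round((z&d['mask']).sum()/(z|d['mask']).sum(),3))
E
```

```text
tip [ 67.1  -0.5 138.2] slope -0.1 t 17.95 F [-0.6  0.9 -0.9] M [-0.06  0.03  0.01]
2 rows: first [-0.037 -0.003  0.011  0.002  0.001 -0.001] mean [-0.037 -0.002  0.011  0.001  0.001 -0.001] last [-0.037  0.     0.011  0.     0.001 -0.   ]
0.9 608
1.3 0.204
1.35 0.223
1.4 0.249
1.45 0.277
1.5 0.32
1.55 0.362
1.6 0.452
1.65 0.557
1.7 0.679
1.75 0.687
1.8 0.509
```

Request:
move_arm:
  increments:
    - [0,0.1,0,0,0,0,0]
    - [0,0.3,0,0,0,0,0]
    - [0,0.5,0,0,0,0,0]
    - [0,0.5,0,0,0,0,0]
    - [0,0.5,0,0,0,0,0]
    - [0,0.5,0,0,0,0,0]
    - [0,0.5,0,0,0,0,0]
    - [0,0.4,0,0,0,0,0]
    - [0,0,0,0,0,0,0]

```text
time_s: 18.95
ee_pos: [0.3895, 0.048, 0.1377]
eef_rot: [3.14, 0.002, 1.787]
force: [-0.9, 0.7, -1.5]
grip_width: 0.0176
grip_force: 59.9
```

```bash
python3 - <<'E'
from h import *
to([.389,.1883,.06],tool(-64.7,0))
E
```

```text
pos [0.3895 0.048  0.1377] shift/u [2.746 0.59  1.549] rot [ 0.002  0.002 -0.225]
```

Request:
move_arm:
  increments:
    - [0,0.458,0.098,0,0,0,0]
    - [0,0.458,0.098,0,0,0,0]
    - [0,0.458,0.098,0,0,0,0]
    - [0,0.458,0.098,0,0,0,0]
    - [0,0.458,0.098,0,0,0,0]
    - [0,0.458,0.098,0,0,0,0]
    - [0,0,0,0.3,0.001,0.001,-0.112]
    - [0,0,0,0.4,0.001,0.001,-0.112]
    - [0,0,0,0.5,0,0,0]
    - [0,0,0,0.35,0,0,0]
    - [0,0,0,0,0,0,0]

```text
time_s: 20.05
ee_pos: [0.3889, 0.1857, 0.0581]
eef_rot: [-3.137, 0.0, 2.008]
force: [-0.2, -1.2, -0.7]
grip_width: 0.0182
grip_force: 59.9
```

```bash
python3 - <<'E'
from h import *
to([.389,.1883,.009],tool(-64.7,0))
c=ctrl.camera('scene');x0,y0=320,150;cv2.imwrite('pics/s7.png',cv2.resize(c['color'][y0:y0+120,x0:x0+160],(800,600),interpolation=3))
E
```

```text
pos [0.3889 0.1857 0.0581] shift/u [0.047 0.029 0.982] rot [-0.004  0.    -0.004]
```

View pics/s7.png

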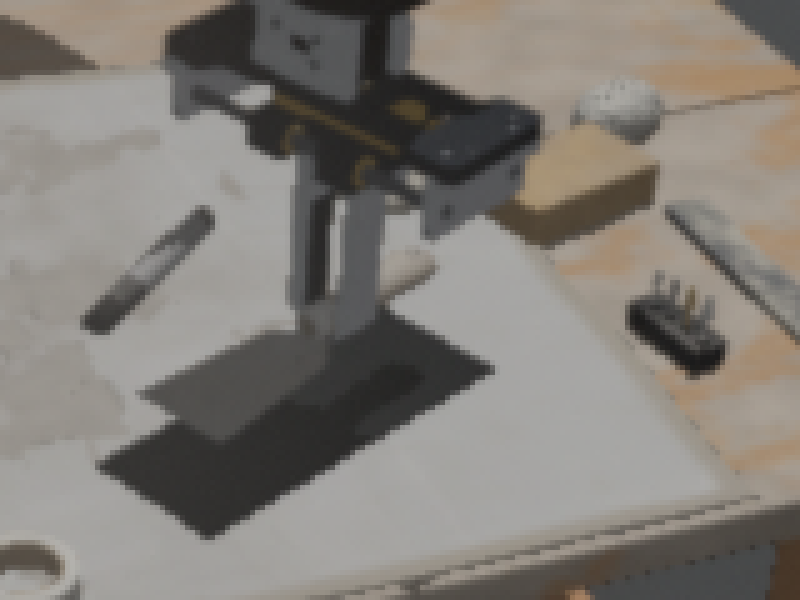

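Request:
move_arm:
  increments:
    - [0,0.047,0.029,0.2,0,0,0]
    - [0,0,0,0.3,0,0,0]
    - [0,0,0,0.2,0,0,0]
    - [0,0,0,0.14,0,0,0]
    - [0,0,0,0.05,0,0,0]
    - [0,0,0,0.03,0,0,0]
    - [0,0,0,0.03,0,0,0]
    - [0,0,0,0,0,0,0]

```text
time_s: 20.9
ee_pos: [0.3905, 0.189, 0.0125]
eef_rot: [-3.142, 0.001, 2.008]
force: [-0.8, -0.4, -1.4]
grip_width: 0.0178
grip_force: 59.9
```

Request:
move_arm:
  increments:
    - [0,0,0,0.03,0,0,0]
    - [0,0,0,0.02,0,0,0]
    - [0,0,0,0,0,0,0]

```text
time_s: 21.2
ee_pos: [0.3903, 0.189, 0.0098]
eef_rot: [-3.141, 0.001, 2.008]
force: [-0.7, -0.3, -1.5]
grip_width: 0.0179
grip_force: 59.9
```

Request:
move_arm:
  increments:
    - [0,0,0,0.015,0,0,0]
    - [0,0,0,0,0,0,0]

```text
time_s: 21.4
ee_pos: [0.3903, 0.189, 0.009]
eef_rot: [-3.141, 0.001, 2.008]
force: [0.3, -0.2, -0.6]
grip_width: 0.0179
grip_force: 59.9
```

Request:
move_arm:
  increments:
    - [0.3,0,0,0,0,0,0]
    - [0.5,0,0,0,0,0,0]
    - [0.6,0,0,0,0,0,0]
    - [0.7,0,0,0,0,0,0]
    - [0.7,0,0,0,0,0,0]
    - [0.7,0,0,0,0,0,0]
  force: 10

```text
time_s: 22.0
ee_pos: [0.3904, 0.189, 0.0091]
eef_rot: [-3.141, 0.001, 2.008]
force: [-0.0, -0.5, -0.0]
grip_width: 0.0628
grip_force: 0.0
```

Request:
move_arm:
  increments:
    - [0.7,0,0,-0.1,0,0,0]
    - [0.7,0,0,-0.4,0,0,0]
    - [0.7,0,0,-0.6,0,0,0]
    - [0.7,0,0,-0.6,0,0,0]
    - [0.7,0,0,-0.6,0,0,0]
    - [0.7,0,0,-0.2,0,0,0]
    - [0.7,0,0,0,0,0,0]
    - [0.7,0,0,0,0,0,0]

```text
time_s: 22.8
ee_pos: [0.3899, 0.1889, 0.1331]
eef_rot: [-3.14, 0.0, 2.008]
force: [0.2, 0.6, -0.3]
grip_width: 0.066
grip_force: 0.0
```

```bash
python3 - <<'E'
from h import *
o=ctrl.get_obs();c=ctrl.camera('wrist');s=ctrl.camera('scene');print(o['time_s'],o['ee_pos'],o['grip_width'])
for d in ctrl.cut_out('scraper',c)[:1]:
    P=np.argwhere(d['mask']);q=np.array([whit(c,o,r,cc,.012)[:2] for r,cc in P[::5]]);mu=q.mean(0);w,v=np.linalg.eigh(np.cov(q.T));a=v[:,1]*(-np.sign(v[1,1]));t=(q-mu)@a
    print(d['conf'],mu,np.degrees(np.arctan2(a[1],a[0])),t.min(),t.max())
for k in ['cover','bit_stand','tape_roll','sill_stone','scraper']:
    for d in ctrl.cut_out(k,s)[:1]:print(k,d['conf'],np.round(d['centre']),d['mask'].sum())
b=cv2.resize(s['color'][150:330,100:500],(800,360),interpolation=3);w=cv2.resize(c['color'],(320,240));f=np.zeros((600,800,3),np.uint8);f[:360]=b;f[360:,:320]=w;cv2.imwrite('pics/end.png',f)
E
```

```text
22.8 [0.38994761 0.18889039 0.13308452] 0.06596379638434721
0.58 [0.40217243 0.16430292] -65.08380512406517 -0.10106583642174757 0.08026649471797355
cover 0.76 [242. 223.] 604
bit_stand 0.68 [213. 456.] 216
tape_roll 0.88 [266. 327.] 342
sill_stone 0.92 [295. 139.] 463
scraper 0.69 [242. 372.] 632
```

```bash
python3 -c "
from h import *
print(ctrl.hand_in())"
```

```text
the job is handed in; nothing more can be done
None
```

The job is handed in at about 23 s of the 61 s allowed. I hooked the cover with the scraper blade and swung it past upright, to about 1.7 rad. The scraper is flat on its mat, same side up, and released. The bit stand, tape roll and rough stone show no movement in the camera. The hook-in peaked at roughly 12 N, when the blade met the stop.

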